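Release the cam lock and dock the tube carriage

ROBOT

A 7-joint arm with a two-finger parallel gripper is mounted at the origin on the work surface. World frame = base frame: x ahead of the robot, y to its left, z up, the work surface at z = 0. Lengths are in m, angles in rad, forces in N, time in s.
With the tool pointing down it reaches from about 0.425 to 0.95 m from the base axis. Payload 4.7 kg.
Tool frame: the origin (TCP) lies between the finger pads; the fingertips stand 25 mm ahead of it and the grasp point (between the pads) lies 6 mm ahead of it; z points along the fingers, y is the line along which they close (so a half turn about z gives the same grasp; the last joint's range is limited). The gripper opens to 85 mm and grips with 20 to 120 N. Pads are 22 mm wide; open, the fingers measure 114 mm over their backs; the gripper's body (76 mm by 85 mm) begins 54 mm behind the grasp point. The pads swing forward as they close: fully open they stand 13 mm farther back than shut.
Start: joints at [1.232, 0.469, -0.049, 1.532, 0.024, 1.141, -0.082], TCP at [0.206, -0.643, 0.256] pointing down, gripper open.
Joint ranges: [-2.59, 2.59], [-0.33, 1.99], [-1.39, 1.29], [0.1, 2.45], [-1.04, 4.18], [0.21, 1.99], [-2.66, 2.66]. Speed limits (rad/s): [2.57, 2.57, 3.14, 3.14, 3.14, 3.14, 3.14].

INTERFACE

Orientations are given as a 3x3 rotation matrix whose columns are the frame's x, y, z axes.
In Python, from rig import * gives the robot as it stands. Calls block until the motion is done:
- movep(position, orientation): joint-space move of the TCP to a pose.
- move_l(position, attitude=None, feed=0.15, until_force=None): straight line of the TCP; attitude=None keeps the orientation; feed is the mean speed in m/s. With until_force (N) it stops when the force on the tool has changed by that much, and returns True; else False.
- move_joints(angles): joint-space move.
- command_gripper(opening, newtons=None): finger opening in m; newtons is the grip in N (None keeps the last); returns when the fingers have stopped.
- sleep(seconds).
- inverse_kinematics(position, orientation): joint angles nearest the present ones, or None.
- sense(): the state.
- camera(name): name is "scene" or "top" or "wrist"; returns (picture, depth): 384x512x3 uint8, red, green, blue; 384x512 float32, m along the optical axis (not along the pixel's ray), 0 where there is no reading.
- camera_params(name): a dict with "K" (3x3 intrinsics, pixels), "position" and "rotation" of the camera in the world; the wrist camera has in their place "tool_from_camera" (4x4, takes a point from camera to tool coordinates, whose origin is the TCP and whose axes are the flange's). Camera axes: x right, y down, z forward; pixel columns grow to the right and rows downward; lengths in m; the calibration is good to about 2 mm. A picture is of the moment at which its call begins: read the wrist's pose just before it. camera_params takes no time and is no camera call.
A pose or a line that the arm cannot do raises Unreachable and nothing moves.
- finish_job(): hands the job in; it is judged then, once.
The state is a dict: "time_s": time; "joint_pos": joint angles; "qd": joint speeds; "joint_efforts": joint torques, N m; "position": TCP position; "tcp_rot": TCP orientation; "wrist_force": force on the tool from outside, world axes, zero at the start; "ft_torque": the same for the moment, N m; "finger_gap": finger opening in m; "gripper_force": force on a finger pad.
Only numpy, scipy, OpenCV 4.12 (cv2) and the standard library are available. Lean on these libraries where they do the work, as an engineer would, in place of code of your own. Each camera call takes 0.05 s, during which the arm holds its last target. There are 200 camera calls.

TASK

On the tube reader, use your fingertips to push the upright peg on the cam plate round until the cam's notch (its low point) faces the tube carriage, and only then push the carriage forward until it is fully home against its two end stops. Grip or lift nothing: push the peg lightly, leave the three tubes standing in the carriage, do not disturb the other things on the bench, and finish clear of everything.

Things in the scene. Friction and masses are not known exactly. Their poses are not given: they have to be found in the camera images.
- dock: Fixed tube reader: grey bed 360 x 150 x 10 mm (x -190 to +170, y -75 to +75 mm), and on its -y side a white housing 300 x 60 mm, 45 mm high (x -160 to +140, y -77 to -137). Origin on the bench top, on the carriage's centre line. +x is the carriage's forward direction, z up. Two end stops, 36 mm high, at x +12 to +20, y -48 and +48 mm.
- cam_pivot (a point): Axis of the cam's vertical pivot at the plate's top face, 32 mm above the bench; dock x = +65, y = 0 mm. The cam is a bare-metal disc of radius 56 mm, 20 to 32 mm above the bench, with one V-shaped notch 57 degrees wide (its low point) going in to a hub of radius 22 mm. A flat screw head, 18 mm wide and 5 mm high, sits on the pivot.
- cam_peg (a point): Point on the axis of the cam's upright black peg, 20 mm below its top. Peg: 14 mm diameter, 45 mm from the pivot, rising 46 mm from the plate to 78 mm above the bench. It stands exactly opposite the notch: the notch faces the carriage when the peg is straight beyond the pivot, on the side away from the carriage (dock +x).
- cam (a joint): Cam angle, rad, counter-clockwise from above. 0: peg points at the carriage (dock -x) and the rim blocks the carriage. +3.14 or -3.14: notch faces the carriage (low point). Starts within +-1.6; limits +-3.9, so it turns either way and can go too far. Stays where left; 2 to 3 N at the peg turn it. Up to 0.15 rad off, the carriage's roller passes freely.
- carriage (a joint): Travel of the tube carriage, m, forward (dock +x) positive: 0 fully back (start), 0.034 fully home against the end stops. Unless the cam is at its low point, the carriage's nose roller (18 mm diameter, 20 mm ahead of the block) meets the cam's rim after about 2 mm. About 3 N of friction; it stays where it is left.
- push_face (a point): Centre of the flat rear face (facing dock -x) of the carriage's aluminium block, 40 mm above the bench. Push here towards dock +x. Block: 95 mm long, 110 mm wide, 12 to 62 mm above the bench. With the carriage back this point is at dock x = -117, y = 0 mm. Behind it lies only the flat bed, 10 mm high.
- tube_a: Loose capped clear tube (rear, on the dock's -y side), 16 mm in diameter, 64 mm high with a white cap 19 mm wide; stands 36 mm deep in a hole of the carriage, its top 90 mm above the bench. Origin at the centre of its underside, 26 mm above the bench. Leave it standing.
- tube_b: Loose capped clear tube (front, middle), 16 mm in diameter, 64 mm high with a white cap 19 mm wide; stands 36 mm deep in a hole of the carriage, its top 90 mm above the bench. Origin at the centre of its underside, 26 mm above the bench. Leave it standing.
- tube_c: Loose capped clear tube (rear, on the dock's +y side), 16 mm in diameter, 64 mm high with a white cap 19 mm wide; stands 36 mm deep in a hole of the carriage, its top 90 mm above the bench. Origin at the centre of its underside, 26 mm above the bench. Leave it standing.
- reagent: Bystander: closed reagent jar, 60 mm in diameter, 115 mm high, loose, near the cam's end of the reader. Origin at the centre of its underside. Leave it alone.
- beaker: Bystander: open glass beaker, 64 mm wide at the rim, 75 mm high, loose, beyond the reader's housing. Origin at the centre of its underside. Leave it alone.
- tipbox: Bystander: open white divided tip box, 115 x 80 x 50 mm, loose, beyond the rear end of the bed. Origin at the centre of its underside. Leave it alone.
Not all that is in view belongs to the job. Leave any black or pink look-alike of the tube_b alone.

How it is judged:
On the way, in this order (a step that is already met when the one before it is completed fails the run):
1. the cam is turned to its low point (notch facing the carriage within 0.35 rad) while the carriage is still back (less than 6 mm forward) ((value of joint cam between 2.79159 and 3.49159 rad or value of joint cam between -3.49159 and -2.79159 rad) and value of joint carriage below 0.006 m), for 0.2 s.
2. the carriage is pushed home (within 2 mm of the end stops) (value of joint carriage above 0.032 m), for 0.2 s.
At the end, for the whole second after the job is handed in: The carriage rests within 2 mm of its end stops (travel above 32 mm), the cam is at its low point (within 0.35 rad), and the three tubes stand seated and upright in the carriage ((value of joint cam between 2.79159 and 3.49159 rad or value of joint cam between -3.49159 and -2.79159 rad) and value of joint carriage above 0.032 m and velocity of joint carriage between -0.005 and 0.005 m/s and angle between each of tube_a, tube_b, tube_c's own z axis and vertical below 0.3 rad and height (world z) of each of tube_a, tube_b, tube_c below 0.036 m); the robot touches nothing.
It fails at once if a tube is lifted 10 mm out of the carriage or tipped (not (angle between tube_a's own z axis and vertical below 0.3 rad) or not (height (world z) of tube_a below 0.036 m) or not (angle between tube_b's own z axis and vertical below 0.3 rad) or not (height (world z) of tube_b below 0.036 m) or not (angle between tube_c's own z axis and vertical below 0.3 rad) or not (height (world z) of tube_c below 0.036 m)).
It fails at once if the cam's peg is gripped or shoved hard (more than 35 N between fingers and cam) (contact force between the fingers and cam above 35 N).
It fails at once if the jar, beaker or tip box is moved more than 20 mm (distance of any of reagent, beaker, tipbox from where it was at the start of the episode above 0.02 m).
It also fails if it takes over 54 s, if anything falls off the work surface, if the arm or the gripper's body presses on something with over 40 N, if the wrist force passes 120 N, or if a joint passes its speed limit or range.

## Working session

There is one attempt and no reset: what is moved stays moved. The work goes in short steps, each a Python script; the robot and the scene stay as the last script left them, time stands still between calls to the robot, and variables do not carry over. Pictures are saved under pics/ and viewed, at most 10 in all, crops included, and the job is handed in when it is done.

```bash
mkdir -p pics
cat > h.py <<'E'
from rig import *
import numpy as np, cv2
def snap(n,tag):
    p,d=camera(n); np.save(f'pics/{tag}_d.npy',d); cv2.imwrite(f'pics/{tag}.png',p[:,:,::-1]); return p,d
def ray(n,u,v):
    c=camera_params(n);K=np.array(c['K']);R=np.array(c['rotation']);return np.array(c['position']),R@np.linalg.inv(K)@[u,v,1]
def at_z(n,u,v,z):
    o,r=ray(n,u,v);return o+r*(z-o[2])/r[2]
def at_d(n,d,u,v):
    o,r=ray(n,u,v);return o+r*d[int(v),int(u)]
E
python3 - <<'E'
from h import *
for n in("top","scene"):
    snap(n,n)
    c=camera_params(n);print(n,c)
a=cv2.imread('pics/top.png');cv2.imwrite('pics/top2.png',cv2.resize(a,(800,600)))
a=cv2.imread('pics/scene.png');cv2.imwrite('pics/scene2.png',cv2.resize(a,(800,600)))
print(sense()['tcp_rot'],sense()['time_s'])
E
```

```text
top {'K': array([[394.49556809,   0.        , 254.57261574],
       [  0.        , 394.49556809, 186.8953405 ],
       [  0.        ,   0.        ,   1.        ]]), 'position': array([ 0.46169408, -0.0056761 ,  1.10536493]), 'rotation': array([[-0.01477391, -0.99474821,  0.10128045],
       [-0.99984134,  0.01570527,  0.00840466],
       [-0.00995115, -0.10114021, -0.99482241]])}
scene {'K': array([[373.09703179,   0.        , 250.60698269],
       [  0.        , 373.09703179, 189.96514411],
       [  0.        ,   0.        ,   1.        ]]), 'position': array([1.00364775, 0.17338174, 0.73630373]), 'rotation': array([[-0.36436738,  0.74342298, -0.56085531],
       [ 0.93122347,  0.2858871 , -0.22603409],
       [-0.00769764, -0.60464108, -0.79646086]])}
[[ 9.52397453e-01  3.04858573e-01 -5.84461363e-04]
 [ 3.04859128e-01 -9.52396035e-01  1.64470579e-03]
 [-5.52360231e-05 -1.74459199e-03 -9.99998477e-01]] 0.1
```

View pics/top2.png

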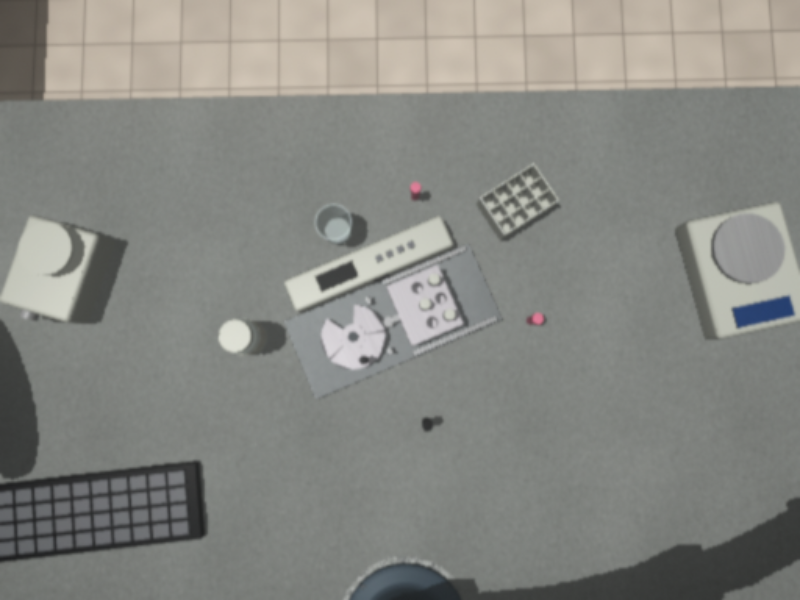

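View pics/scene2.png

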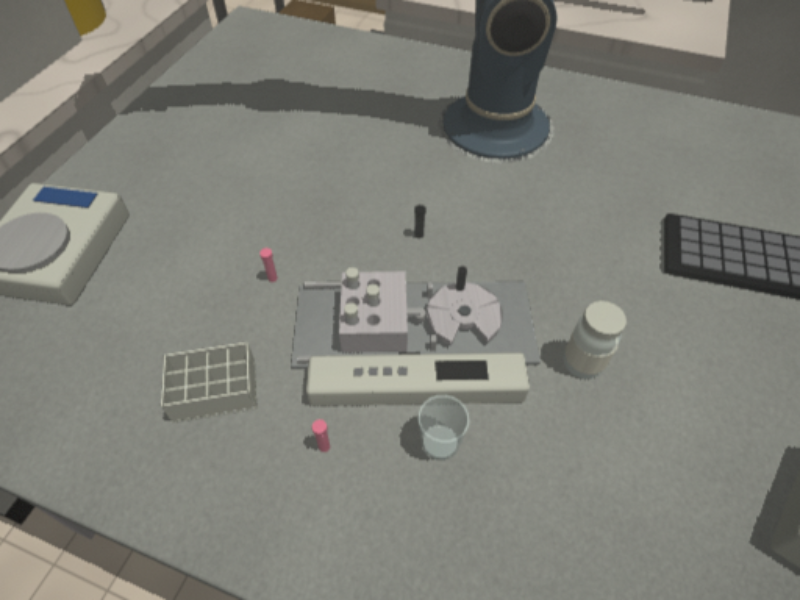

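The top view shows the reader at about (395,310), with the cam pivot at (353,337), the peg top at (364,360) and the carriage at (425,305). Possible mix-ups for the peg: the black tube look-alike at (428,424). For the tubes: pink look-alikes at (416,188) and (538,319). I take the black peg that stands on the cam plate and check it in a close crop.

Run:
```python
from h import *
a=cv2.imread('pics/top.png');c=a[130:260,175:330];cv2.imwrite('pics/crop.png',cv2.resize(c,(775,650)[:2],interpolation=cv2.INTER_CUBIC)[:600])
```

```text
(no output)
```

View pics/crop.png

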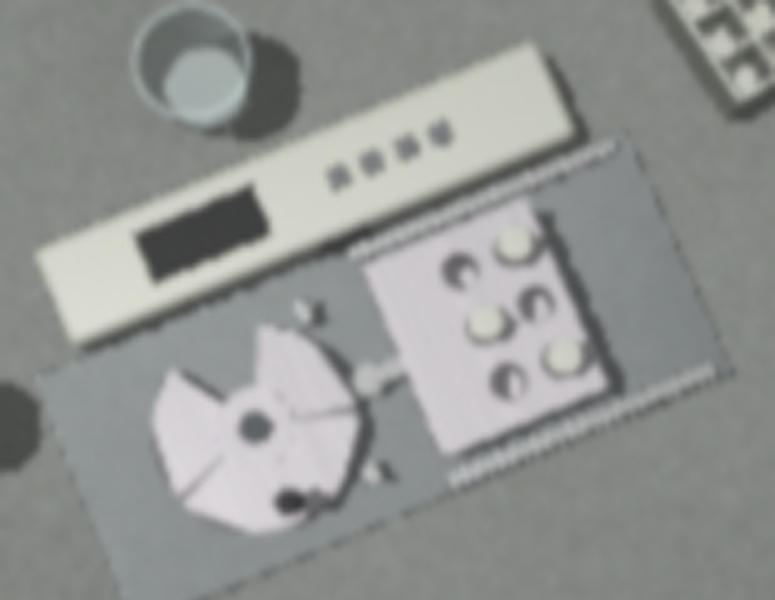

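The crop confirms it: pivot screw at crop (255,427), peg top at (290,500), notch facing up-left, and the roller on the cam's right. Now to fit the dock frame.

```bash
cat > fit.py <<'E'
from h import *
C=lambda u,v,z:at_z('top',175+u/5-.4,130+v/5-.4,z)[:2]
pts=[((255,427,.037),(65,0)),((38,255,.045),(140,-137)),((535,42,.045),(-160,-137)),((575,130,.045),(-160,-77)),((78,342,.045),(140,-77)),
((37,378,.010),(170,-75)),((630,140,.010),(-190,-75)),((733,373,.010),(-190,75)),((365,265,.062),(-22,-55)),((527,197,.062),(-117,-55)),((450,453,.062),(-22,55)),((606,385,.062),(-117,55))]
W=np.array([C(*p) for p,_ in pts]);D=np.array([q for _,q in pts])/1000
wm,dm=W.mean(0),D.mean(0);U,S,V=np.linalg.svd((D-dm).T@(W-wm));R=V.T@U.T
t=wm-R@dm
peg=R.T@(C(290,500,.078)-t)
E
python3 - <<'E'
from fit import *
print(np.linalg.det(R),R,t,np.degrees(np.arctan2(R[1,0],R[0,0])));print(np.round((W-(D@R.T+t))*1000,1))
print('peg dock',peg,np.linalg.norm(peg-[.065,0]),np.degrees(np.arctan2(peg[1],peg[0]-.065)))
np.savez('dock.npz',R=R,t=t)
for d in [(.065,0),(-.117,0)]: print(d,R@d+t)
d=np.load('pics/top_d.npy')
print(at_d('top',d,175+255/5,130+427/5),at_d('top',d,175+290/5,130+500/5),at_d('top',d,235*.64,336*.64))
E
```

```text
1.0000000000000004 [[-0.37638252 -0.92646435]
 [ 0.92646435 -0.37638252]] [0.51938534 0.02176405] 112.1097867474567
[[ 0.4  0.9]
 [-3.7 -3.8]
 [-3.7  2.3]
 [ 2.8  4.2]
 [ 4.2 -3. ]
 [ 0.3 -1.2]
 [-6.5 -0.9]
 [ 0.6  2. ]
 [ 1.1 -0.6]
 [ 0.5  0.5]
 [ 2.6 -2.7]
 [ 1.4  2.3]]
peg dock [0.06073674 0.04375064] 0.04395786955768576 95.56558323327613
(0.065, 0) [0.49492048 0.08198423]
(-0.117, 0) [ 0.5634221  -0.08663228]
[0.49416273 0.08164446 0.038409  ] [0.45493897 0.06061194 0.07688723] [0.49564335 0.26576391 0.11365829]
```

```bash
cat >> h.py <<'E'
try:
    z=np.load('dock.npz');DR,DT=z['R'],z['t']
except Exception: pass
def W2(x,y,z): p=DR@[x,y]+DT; return np.array([p[0],p[1],z])
def att(ang,flip=1):
    "tool x along dock angle ang (rad), z down"
    x=DR@[np.cos(ang),np.sin(ang)]*flip
    return np.array([[x[0],x[1],0],[x[1],-x[0],0],[0,0,-1.]])
def pusher(th,s,z,flip=1):
    th=np.radians(th);er=np.array([np.cos(th),np.sin(th)]);et=np.array([er[1],-er[0]])
    p=np.array([.065,0])+.045*er-s*et
    return W2(*p,z),att(th-np.pi/2,flip)
E
python3 - <<'E'
from h import *
for f in(1,-1):
    print(f)
    for th in(95.6,50,0):
        q=inverse_kinematics(*pusher(th,.03,.072,f));print(th,None if q is None else np.round(q,2))
    q=inverse_kinematics(W2(-.15,0,.058),att(0,f));print(None if q is None else np.round(q,2))
E
```

```text
1
95.6 [ 0.43  0.51 -0.74  2.14  0.55  0.68 -0.2 ]
50 [ 0.46  0.53 -0.87  2.18  0.65  0.7  -1.17]
0 [ 0.18  0.47 -0.63  2.16  0.46  0.64 -1.96]
[ 0.58  0.65 -0.61  1.88  0.52  0.77  0.06]
-1
95.6 [-0.86  0.57  0.91  2.21 -0.73  0.7  -2.09]
50 [ 0.65  0.71 -1.18  2.17  0.89  0.88  1.74]
0 [ 0.44  0.61 -0.99  2.14  0.75  0.78  0.91]
[ 0.1   0.57  0.04  1.91 -0.03  0.67 -2.6 ]
```

Run:
```python
from h import *
command_gripper(0)
movep(*pusher(95.6,.034,.20))
p,a=pusher(95.6,.034,.072)
print('down',move_l(p,a,feed=.1,until_force=8), sense()['position']-p)
f0=sense()['wrist_force']
for th in (95.6,84,72,60,48,36):
    p,a=pusher(th,.018,.072)
    hit=move_l(p,a,feed=.04,until_force=14)
    s=sense();print(th,hit,np.round(s['wrist_force']-f0,1),round(s['time_s'],1),s['finger_gap'])
    if hit: break
snap('top','t1');snap('scene','s1');
a=cv2.imread('pics/top.png')
a=np.hstack([cv2.resize(cv2.imread('pics/t1.png')[130:280,170:330],(400,375)),cv2.resize(cv2.imread('pics/s1.png')[130:280,180:340],(400,375))]);cv2.imwrite('pics/c1.png',a)
```

```text
down False [4.49561017e-04 5.95894161e-05 5.27433301e-04]
95.6 False [1.1 0.1 0.5] 5.4 -0.00025637652896019796
84 False [-0.1  0.3  1. ] 5.8 -9.335059508324395e-05
72 False [-0.1  0.1  1.8] 6.2 -6.923414860583133e-05
60 False [-1.3  0.9  1.1] 6.6 -0.00022984571815668132
48 False [-0.8 -0.3 -0. ] 7.0 -0.00014654087046277607
36 False [-0.8 -0.6  0.4] 7.4 0.00034858195095191974
```

View pics/c1.png

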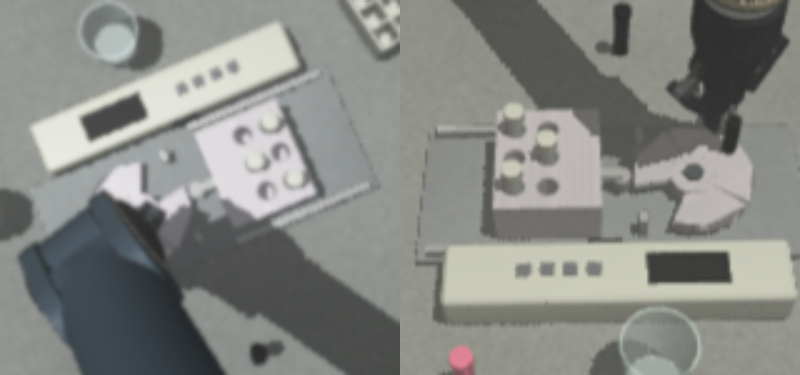

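The peg moves with the finger: in the scene half it is now near (732,130), about 36° from straight beyond the pivot. I carry on to 0°, back off and check.

Run:
```python
from h import *
f0=sense()['wrist_force']
for th in (24,12,4,0):
    p,a=pusher(th,.018,.072)
    hit=move_l(p,a,feed=.03,until_force=14)
    s=sense();print(th,hit,np.round(s['wrist_force']-f0,1),round(s['time_s'],1))
    if hit: break
p,a=pusher(0,.035,.072);move_l(p,feed=.08)
p[2]=.2;move_l(p)
movep(W2(-.165,0,.20),att(0))
snap('top','t2');snap('scene','s2');print(sense()['time_s'])
a=np.hstack([cv2.resize(cv2.imread('pics/t2.png')[130:280,170:330],(400,375)),cv2.resize(cv2.imread('pics/s2.png')[130:280,180:340],(400,375))]);cv2.imwrite('pics/c2.png',a)
```

```text
24 False [-0.9 -0.5 -0.8] 8.0
12 False [-0.6 -0.1 -0.6] 8.5
4 False [ 0.3 -0.1 -0.2] 8.9
0 False [-0.1 -0.6 -0.1] 9.1
12.2917
```

View pics/c2.png

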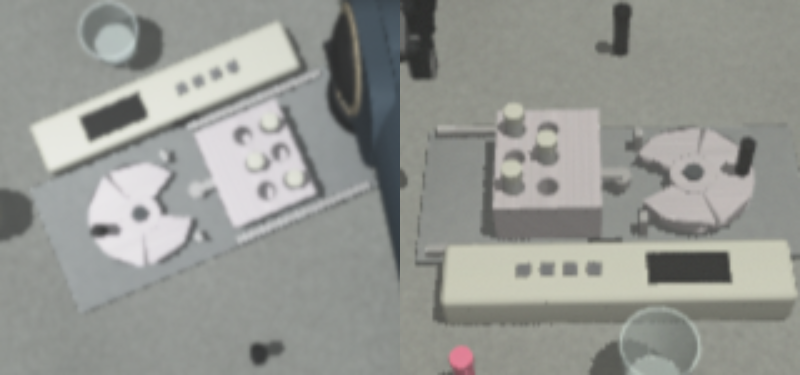

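The notch now faces the roller (top half: notch near (185,205), pivot (141,213), peg top about (98,230)). I measure the peg angle from depth.

Run:
```python
from h import *
d=np.load('pics/t2_d.npy');P=[]
for v in range(190,250):
    for u in range(195,250):
        w=at_d('top',d,u,v)
        if .065<w[2]<.09: P.append(w)
P=np.array(P);q=DR.T@(P.mean(0)[:2]-DT);print(len(P),q)
w=at_z('top',170+98/2.5-.4,130+230/2.5-.4,.078);r=DR.T@(w[:2]-DT);print(r)
for k in(q,r):print(np.degrees(np.arctan2(k[1],k[0]-.065)),np.hypot(k[0]-.065,k[1]))
```

```text
Traceback (most recent call last):
  File "h.py", line 10, in at_d
    o,r=ray(n,u,v);return o+r*d[int(v),int(u)]
        ~~~^^^^^^^
  File "h.py", line 6, in ray
    c=camera_params(n);K=np.array(c['K']);R=np.array(c['rotation']);return np.array(c['position']),R@np.linalg.inv(K)@[u,v,1]
ValueError: time passes only in moves, steps and waits
```

```bash
sed -i 's/^def ray/import functools; camera_params=functools.cache(camera_params)\ndef ray/' h.py
python3 - <<'E'
from h import *
d=np.load('pics/t2_d.npy');P=[]
for v in range(190,250):
    for u in range(195,250):
        w=at_d('top',d,u,v)
        if .065<w[2]<.09: P.append(w)
P=np.array(P);q=DR.T@(P.mean(0)[:2]-DT);print(len(P),q)
w=at_z('top',170+98/2.5-.4,130+230/2.5-.4,.078);r=DR.T@(w[:2]-DT);print(r)
for k in(q,r):print(np.degrees(np.arctan2(k[1],k[0]-.065)),np.hypot(k[0]-.065,k[1]))
E
```

```text
26 [0.11002705 0.00014135]
[0.10974792 0.00055764]
0.1798579738555369 0.04502727631598143
0.7139677790374389 0.04475139590875078
```

The peg is within 1° of the low point. Next I push the carriage.

Run:
```python
from h import *
print(move_l(W2(-.160,0,.058),att(0),feed=.1,until_force=10))
sleep(.2);f0=sense()['wrist_force']
hit=move_l(W2(-.085,0,.058),feed=.03,until_force=16)
s=sense();x=DR.T@(s['position'][:2]-DT);print(hit,x,np.round(s['wrist_force']-f0,1),s['time_s'])
sleep(.3);x=DR.T@(sense()['position'][:2]-DT);print(x)
snap('scene','s3')
move_l(W2(-.15,0,.058),feed=.1);move_l(W2(-.165,0,.25));print(sense()['time_s'])
snap('top','t3');snap('scene','s4')
a=np.hstack([cv2.resize(cv2.imread('pics/t3.png')[130:280,170:330],(400,375)),cv2.resize(cv2.imread('pics/s4.png')[130:280,180:340],(400,375))]);cv2.imwrite('pics/c3.png',a)
```

```text
False
True [-0.09332696  0.00039569] [ 0.7 -1.6  0.8] 16.2083
[-0.09410139  0.00068857]
18.6917
```

View pics/c3.png

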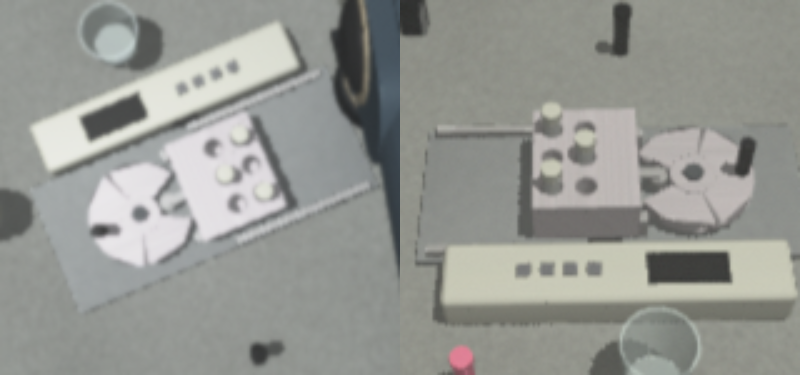

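The carriage is up against the stops and the tubes stand upright (caps in the top half at (241,135), (227,174) and (264,190)). I check the travel by template-matching the block between the pictures.

Run:
```python
from h import *
g=lambda f:cv2.resize(cv2.imread(f'pics/{f}.png',0),None,fx=8,fy=8,interpolation=cv2.INTER_CUBIC)
A,B=g('t2'),g('t3')
for (u0,u1,v0,v1) in[(255,300,173,212),(262,292,170,206)]:
    T=A[v0*8:v1*8,u0*8:u1*8]
    r=cv2.matchTemplate(B,T,cv2.TM_CCOEFF_NORMED);_,m,_,l=cv2.minMaxLoc(r)
    u,v=l[0]/8,l[1]/8
    c=((u1-u0)/2,(v1-v0)/2)
    for z in(.062,.075): print(m,DR.T@(at_z('top',u+c[0],v+c[1],z)-at_z('top',u0+c[0],v0+c[1],z))[:2] if 0 else DR.T@(at_z('top',u+c[0],v+c[1],z)-at_z('top',u0+c[0],v0+c[1],z))[:2])
```

```text
0.9837602972984314 [3.39120679e-02 5.23015557e-05]
0.9837602972984314 [3.34895341e-02 5.16498947e-05]
0.9814449548721313 [3.39552358e-02 6.37723148e-05]
0.9814449548721313 [3.35321642e-02 6.29777318e-05]
```

The travel is about 33.9 mm, so the carriage is fully home. The arm is clear, so I hand in.

```bash
python3 -c "
from rig import *
print(finish_job())"
```

```text
the job is handed in; nothing more can be done
None
```

The job is handed in, with no verdict returned: the peg measured under 1° from the low point before the push, the carriage then travelled about 33.9 of 34 mm to its stops, the three tubes are upright, and the arm finished clear.

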